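# Open the spring jaw of the holding jig to its gauge and hold it

### The arm

A 6-joint arm with a two-finger parallel gripper is mounted at the origin on the work surface. World frame = base frame: x ahead of the robot, y to its left, z up, the work surface at z = 0. Lengths are in mm, angles in degrees, forces in N, time in s.
With the tool pointing down it reaches from about 350 to 850 mm from the base axis. Payload 8.1 kg.
Tool frame: the origin (TCP) lies between the finger pads; the fingertips stand 17 mm ahead of it and the grasp point (between the pads) lies 2 mm behind it; z points along the fingers, y is the line along which they close (so a half turn about z gives the same grasp; the last joint's range is limited). The gripper opens to 85 mm and grips with 20 to 120 N. Pads are 22 mm wide; open, the fingers measure 114 mm over their backs; the gripper's body (76 mm by 85 mm) begins 54 mm behind the grasp point. The pads swing forward as they close: fully open they stand 13 mm farther back than shut.
Start: joints at [-82.185, 7.471, 85.268, -0, 87.261, -4.893], TCP at [132.012, -585.302, 248.292] pointing down, gripper open.
Joint ranges: [-169.43, 169.43], [-51.17, 129.36], [1.28, 143.12], [-76.62, 256.62], [0, 156.53], [-152.29, 152.29]. Speed limits (degrees/s): [136.94, 136.94, 159.86, 180, 180, 180].

### API

Orientations are given as [roll, pitch, yaw] about the fixed x, y, z axes, in that order (R = Rz(yaw) Ry(pitch) Rx(roll)).
In Python, from bench import sense, snapshot, hand_in, trace, place_of gives the robot as it stands.
- The arm moves only by the shell command python3 -m handwheel 'ROWS' [FORCE]. ROWS is JSON, a list of rows, each a list of 7 numbers: the opening, from -1 (shut) to 1 (fully open), then the shift along the tool's x, y, z in cm, then the turn, a rotation vector about the tool's x, y, z in rad. A call has 1 to 12 rows; each row shifts and turns the commanded pose from where the row before left it, along the tool's axes as they then stand; what a row does not reach is not made up. A row lasts 1/12 s, in which the tool goes at most 41.7 mm and 7.16 degrees, less where a joint would pass 70% of its speed; a pose out of reach is approached as far as the arm can. A call with a gripper value outside its range is refused whole. The fingers move at their own pace and stop on an object; FORCE is the grip in N (left out, the last holds). Time passes only in rows, so rows that do not move let the fingers close. It gives the time, the measured TCP pose, the force, the opening and the grip force at its end, in the units of the state.
- sense(): the state, without advancing time (a new reading comes with each control period).
- snapshot(name): name is "scene" or "top" or "wrist"; returns a dict with "image" (480x640x3 uint8, red, green, blue), "intrinsics" (3x3 intrinsics, pixels), "R" (3x3) and "t" (3): a world point X has camera coordinates R X + t. Camera axes: x right, y down, z forward; pixel columns grow to the right and rows downward; lengths in mm; the calibration is good to about 2 mm. The wrist camera is an equidistant fisheye: a pixel r from the principal point sees the ray r / f radians off the axis. A picture is of the moment at which its call begins. There is no depth.
- hand_in(): hands the job in; it is judged then, once.
Trained networks look in a picture, given as the dict that the camera call returned (one of the last four; its "shot" number tells which), for a name from the list of things; names that differ only in an ending like _2 or _b are one class to them, and where a whole thing is asked for, a point or a joint stands for the part that bears it (a point fixed in the world has none). Each returns a list of dicts, best first, with "conf" (0 to 1); they miss things now and then, are a little off and sometimes report something else, mostly with a low value. They report only what shows in the picture. A call takes as long as a camera call. They do not tell look-alikes from the thing itself.
- trace(picture, query): "pixels" (480x640 bool, what is visible of it).
- place_of(picture, query): "location" ([x, y, z] in mm, in world coordinates, good to about 4 mm: a listed point, or the origin of a listed thing).
The state is a dict: "time": time; "joint_pos": joint angles; "qd": joint speeds; "joint_efforts": joint torques, N m; "tool_pos": TCP position; "tcp_rot": TCP orientation; "ft_force": force on the tool from outside, world axes, zero at the start; "wrist_torque": the same for the moment, N m; "finger_gap": finger opening in mm; "grip_force": force on a finger pad.
Only numpy, scipy, OpenCV 4.12 (cv2) and the standard library are available. Lean on these libraries where they do the work, as an engineer would, in place of code of your own. Each camera call takes 0.05 s, during which the arm holds its last target. There are 200 camera calls.

### The job

A wooden offcut has been left in the track of the spring-loaded jaw of the holding jig: take it out and put it in the empty wooden scrap tray. Then pull the jaw open by its upright handle until its pointer points into the gap between the two prongs of the gauge, and keep it there for the next board: the spring would snap it shut, so finish while the gripper is still holding the jaw at the mark. Leave everything else on the bench where it is.

Things in the scene. Friction and masses are not known exactly. Their poses are not given: they have to be found in the camera images.
- jig: holding jig fixed to the bench: white board 340 x 190 x 18 mm, two aluminium rails (tops 34 mm above the bench, outer faces 78 mm apart) forming the jaw's track along x. Origin: centre of the board's underside; z up; the jaw opens to the jig's -x. Wooden end stop at x -150 to -170 mm (top 50 mm above the bench); dark wooden fence at x 70 to 100 (top 52 mm), steel spring housing behind it
- jaw (a joint): opening of the spring jaw in m: 0 shut against the fence, growing as it slides towards the jig's -x, at most 0.120 (end stop). A spring always pulls it shut: about 5 N at 0 and 11 N at 0.1. It does not latch. With the offcut in the track it can open by no more than 0.040
- handle (a point): grip point of the jaw's upright handle, 78 mm above the bench; moves with the jaw; axes as the jig's. The handle is a wooden plate 14 mm thick (x, along the track), 46 mm wide (y), from 42 to 101 mm above the bench. It stands on the jaw's block (46 mm wide, top 42 mm above the bench), which reaches 30 mm from it towards -x and 70 mm towards +x
- pointer (a point): tip of the jaw's pointer, a steel blade 3 mm wide that sticks out from the jaw's block to the jig's +y, in line with the handle (70 mm from it in y), 44 mm above the bench; moves with the jaw. Axes as the jig's
- mark (a point): where the pointer's tip must come: middle of the 12 mm gap between two small steel prongs of the gauge, 44 mm above the bench; axes as the jig's; fixed. The gauge is a steel block 28 x 10 mm, top 48 mm above the bench, on the jig's board 72 to 92 mm to the +y side of the track's middle, 55 to 95 mm towards -x from the shut pointer; its prongs point to the track
- offcut_mid (a point): centre of the offcut, a loose wooden block 80 mm long (its x), 40 mm wide (its y), 60 mm high, about 0.1 to 0.2 kg, standing in the track between the jaw and the end stop, lengthwise along it; its underside 18 mm and its top 78 mm above the bench
- offcut: the same offcut; origin at the centre of its underside
- tray: empty open scrap tray of wood, fixed to the bench, outside 180 mm (its x) by 140 mm (its y) and 50 mm high, walls and floor 5 mm thick, not divided; to the left or right of the jig. Origin: centre of its underside, on the bench
- screw_box: bystander, fixed: grey box of screws with four compartments, 150 x 110 x 60 mm, on the other side of the jig. Origin: centre of its underside
- tape: bystander: black tape measure 70 x 35 x 62 mm beside the jig. Origin: centre of its underside
- square: bystander: try square lying beside the jig, wooden stock 80 mm long (its y) and 20 mm high at its origin, steel blade to 148 mm in its x. Origin: centre of the stock's underside
- small_block: bystander: little wooden block 50 x 30 x 30 mm on the bench beside the jig. Origin: centre of its underside
- pencil: bystander: carpenter's pencil 160 mm long, 9 mm thick, on the bench beside the jig. Origin: centre of its underside
- glue: bystander: white glue bottle, diameter 60, height 190 mm. Origin: centre of its underside
- jar: bystander: clear jar, diameter 64, height 90 mm. Origin: centre of its underside
Things that resemble listed ones, but are neither listed nor needed, are in the scene too. What is shaped like the tray but turquoise is not meant.

How it is judged:
By the outcome, as a careful person would: the job done as asked, in the order asked, and still so for the second after the job is handed in, while the arm keeps its last pose, push and grip.
It also fails if it takes over 64 s, if anything falls off the work surface, if the arm or the gripper's body presses on something with over 40 N, if the wrist force passes 120 N, or if a joint passes its speed limit or range.

## Working session

There is one attempt and no reset: what is moved stays moved. The work goes in short steps, Python scripts to look and compute and a shell command to move; the robot and the scene stay as the last step left them, time stands still between calls to the robot, and variables do not carry over. Pictures are saved under pics/ and viewed, at most 10 in all, crops included, and the job is handed in when it is done.

```bash
mkdir -p pics; cat > h.py <<'E'
import numpy as np, cv2
from bench import *
def save(p,n,box=None,s=1):
    im=p["image"][:,:,::-1]
    if box: x0,y0,x1,y1=box; im=im[y0:y1,x0:x1]
    cv2.imwrite(f"pics/{n}.png",cv2.resize(im,None,fx=s,fy=s,interpolation=cv2.INTER_CUBIC))
def proj(p,X):
    c=p["R"]@np.array(X,float)+p["t"]; u=p["intrinsics"]@c; return u[:2]/u[2]
def atz(p,uv,z):
    K,R,t=map(np.array,(p["intrinsics"],p["R"],p["t"]))
    d=R.T@np.linalg.inv(K)@[uv[0],uv[1],1]; c=-R.T@t
    return c+d*(z-c[2])/d[2]
E
python3 - <<'E'
from h import *
a=snapshot("top");b=snapshot("scene")
save(a,"top");save(b,"scene")
for n in "jig handle pointer mark offcut_mid offcut tray screw_box tape square small_block pencil glue jar".split():
    for p,l in((a,"top"),(b,"sc")):
        print(n,l,[(np.round(d["location"]).tolist(),round(d["conf"],2),np.round(proj(p,d["location"])).tolist()) for d in place_of(p,n)[:3]])
E
```

```text
jig top [([582.0, 2.0, 7.0], 0.62, [319.0, 187.0])]
jig sc [([579.0, -1.0, -1.0], 0.7, [324.0, 307.0])]
handle top [([578.0, 1.0, 77.0], 0.55, [319.0, 184.0])]
handle sc [([579.0, 0.0, 80.0], 0.88, [325.0, 277.0])]
pointer top [([575.0, 74.0, 47.0], 0.57, [284.0, 188.0])]
pointer sc [([574.0, 68.0, 43.0], 0.55, [354.0, 284.0])]
mark top [([516.0, 69.0, 48.0], 0.47, [288.0, 216.0])]
mark sc [([514.0, 66.0, 46.0], 0.68, [344.0, 268.0])]
offcut_mid top [([480.0, 134.0, 0.0], 0.68, [259.0, 235.0]), ([499.0, -8.0, 49.0], 0.57, [324.0, 223.0])]
offcut_mid sc [([498.0, -15.0, 43.0], 0.56, [308.0, 270.0]), ([651.0, 366.0, 1.0], 0.34, [490.0, 299.0]), ([514.0, 66.0, 47.0], 0.23, [344.0, 268.0])]
offcut top [([496.0, -12.0, 22.0], 0.88, [326.0, 225.0])]
offcut sc [([490.0, -7.0, 19.0], 0.7, [311.0, 277.0])]
tray top [([197.0, -330.0, -1.0], 0.59, [477.0, 360.0])]
tray sc [([442.0, -381.0, -1.0], 0.9, [144.0, 298.0]), ([198.0, -329.0, -1.0], 0.83, [162.0, 239.0])]
screw_box top [([426.0, 360.0, -3.0], 0.91, [157.0, 263.0])]
screw_box sc [([421.0, 360.0, 2.0], 0.97, [442.0, 245.0]), ([577.0, -1.
[... 195 characters left out ...]
2.0]), ([578.0, 1.0, 80.0], 0.55, [319.0, 184.0])]
square sc [([667.0, 186.0, 4.0], 0.65, [419.0, 316.0])]
small_block top [([487.0, -146.0, -1.0], 0.81, [387.0, 229.0])]
small_block sc [([484.0, -143.0, -1.0], 0.66, [252.0, 291.0])]
pencil top [([482.0, 134.0, 3.0], 0.68, [259.0, 234.0])]
pencil sc [([484.0, 132.0, -2.0], 0.71, [366.0, 274.0]), ([653.0, 363.0, 3.0], 0.51, [490.0, 299.0])]
glue top [([660.0, 358.0, 5.0], 0.97, [155.0, 156.0]), ([499.0, -8.0, 49.0], 0.33, [324.0, 223.0])]
glue sc [([652.0, 363.0, 1.0], 0.79, [489.0, 299.0]), ([582.0, 2.0, -3.0], 0.6, [325.0, 308.0])]
jar top [([697.0, -359.0, -0.0], 0.75, [481.0, 131.0])]
jar sc [([691.0, -355.0, -3.0], 0.61, [161.0, 374.0])]
```

View pics/top.png

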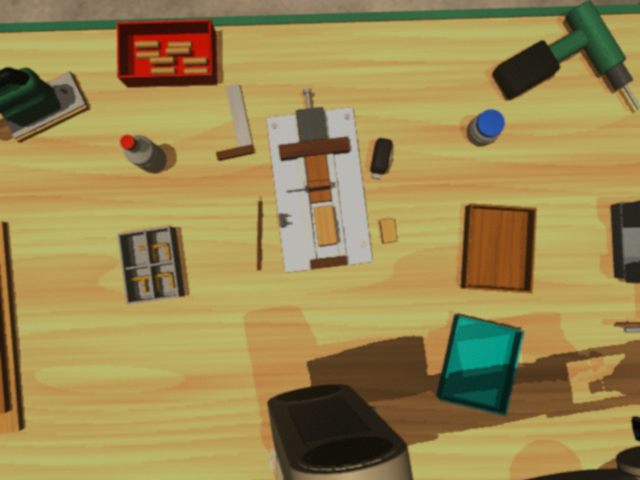

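View pics/scene.png

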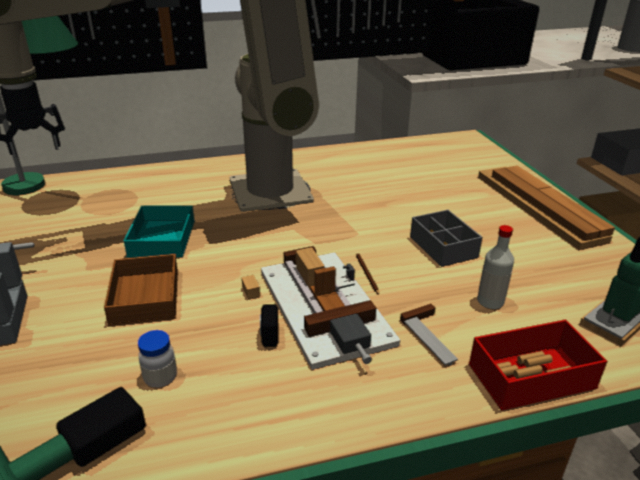

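The top view shows the following:
- **Jig:** board at about (320,190), handle and pointer at (318,187), gauge at (285,219).
- **Offcut candidates:** the block in the track at (325,225) and the small block at (388,230). The one in the track fits.
- **Tray candidates:** the brown tray at (498,248) and the turquoise tray at (481,363). The brown wooden empty one fits. The red box at (167,53) is full and not wooden.

Next I'll confirm these in an enlarged crop and get the angles.

```bash
python3 - <<'E'
from h import *
a=snapshot("top");b=snapshot("scene")
save(a,"crop",(250,90,550,310),2.66)
for n,z in(("offcut",78),("tray",50),("jig",18),("handle",101),("pointer",44)):
    r=trace(a,n)
    for d in r[:2]:
        m=d["pixels"].astype(np.uint8)
        c=max(cv2.findContours(m,0,2)[0],key=cv2.contourArea)
        q=cv2.boxPoints(cv2.minAreaRect(c))
        print(n,round(d["conf"],2),m.sum(),[np.round(atz(a,k,z)[:2]).tolist() for k in q])
corn=[atz(a,k,18)[:2] for k in((267,117),(352,108),(371,262),(286,272))]
print("board",np.round(corn),np.round(np.mean(corn,0)))
for i,j in((3,0),(2,1)):
    v=corn[j]-corn[i];print(np.degrees(np.arctan2(v[1],v[0])))
s=sense();print(s["tool_pos"],s["tcp_rot"],s["finger_gap"])
E
```

```text
offcut 0.73 762 [[531.0, 15.0], [536.0, -25.0], [452.0, -34.0], [448.0, 5.0]]
tray 0.72 6116 [[354.0, -288.0], [533.0, -305.0], [520.0, -455.0], [341.0, -437.0]]
tray 0.57 6353 [[126.0, -225.0], [301.0, -271.0], [264.0, -420.0], [89.0, -373.0]]
jig 0.7 12968 [[786.0, 120.0], [806.0, -72.0], [416.0, -111.0], [396.0, 78.0]]
handle 0.97 1182 [[632.0, 33.0], [636.0, -17.0], [536.0, -24.0], [532.0, 25.0]]
pointer 0.73 1169 [[643.0, 36.0], [647.0, -18.0], [545.0, -25.0], [541.0, 29.0]]
board [[ 736.  110.]
 [ 751.  -75.]
 [ 415. -106.]
 [ 398.   77.]] [575.   1.]
5.59967312096184
5.247180155181354
[ 132.02952959 -585.29579204  248.27825919] [-1.79998135e+02  1.36418449e-03  1.27102419e+01] 85.4265010707238
```

View pics/crop.png

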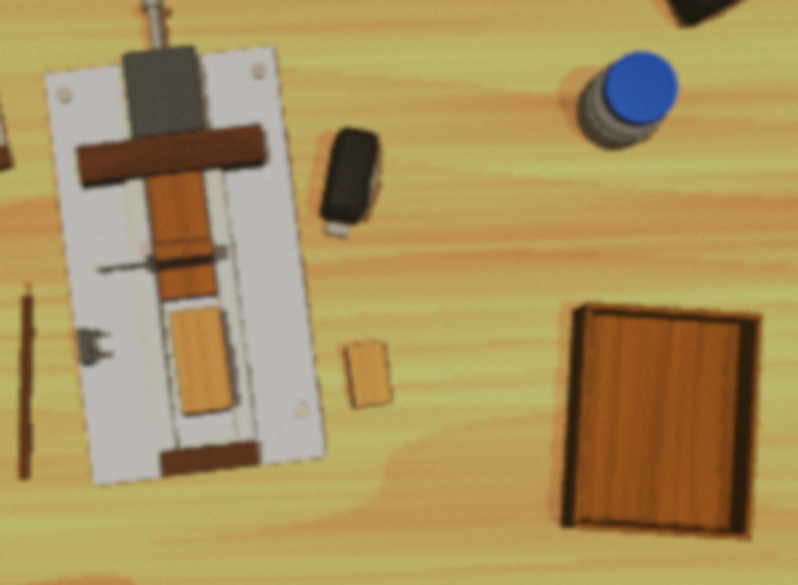

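The crop confirms it. The offcut sits in the track at crop (201,359), the small block at (368,374) is outside the jig, and the empty brown wooden tray is at (660,420). Jig yaw is about 5.5°.

```bash
python3 -m handwheel '[[1,0,0,0,0,0,0.117],[1,2.3,-3,0,0,0,0],[1,2.3,-3,0,0,0,0],[1,2.3,-3,0,0,0,0],[1,2.3,-3,0,0,0,0],[1,2.3,-3,0,0,0,0],[1,2.3,-3,0,0,0,0],[1,2.3,-3,0,0,0,0],[1,2.3,-3,0,0,0,0],[1,2.3,-3,0,0,0,0],[1,2.3,-3,0,0,0,0],[1,2.3,-3,0,0,0,0]]' 40; python3 -m handwheel '[[1,2.3,-3,0,0,0,0],[1,2.3,-3,0,0,0,0],[1,2.3,-3,0,0,0,0],[1,2.3,-3,0,0,0,0],[1,2.3,-3,0,0,0,0],[1,2.3,-3,0,0,0,0],[1,2.3,-2.5,0,0,0,0],[1,0,0,0,0,0,0],[1,0,0,0,0,0,0]]'
python3 - <<'E'
from h import *
a=snapshot("wrist");save(a,"w1")
for n in "jig handle pointer mark offcut_mid offcut".split(): print(n,[(np.round(d["location"],1).tolist(),round(d["conf"],2)) for d in place_of(a,n)[:2]])
s=sense();print(s["time"],s["tool_pos"],s["tcp_rot"])
E
```

```text
time: 2.85
tool_pos: [349.7, -229.0, 248.6]
tcp_rot: [180.0, -0.0, 6.0]
ft_force: [0.7, -1.0, -1.3]
finger_gap: 85.2
grip_force: 0.0
time: 3.6
tool_pos: [488.2, -8.4, 248.1]
tcp_rot: [-180.0, 0.0, 6.2]
ft_force: [-0.0, -0.6, 0.1]
finger_gap: 85.5
grip_force: 0.0
jig [([579.9, 0.8, -2.5], 0.86), ([442.6, -375.6, 0.8], 0.56)]
handle []
pointer [([573.6, 70.0, 43.3], 0.84)]
mark [([512.8, 69.0, 46.3], 0.97)]
offcut_mid [([493.7, -8.7, 47.9], 0.72)]
offcut [([496.3, -9.0, 13.8], 0.87)]
3.95 [487.52443824 -10.86682744 248.48533274] [ 1.79990494e+02 -2.13652070e-02  5.90703393e+00]
```

View pics/w1.png

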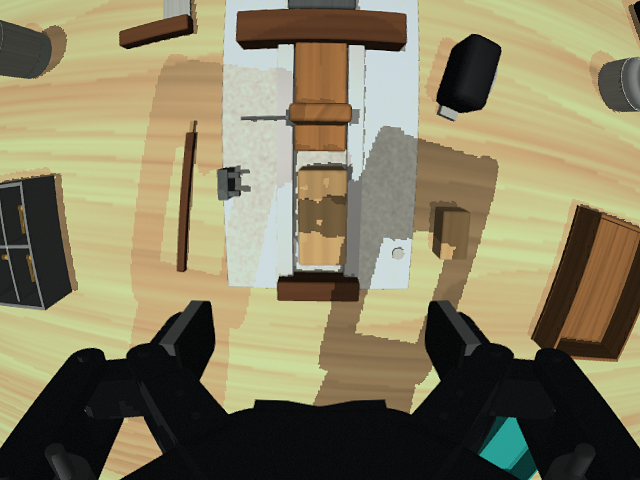

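The wrist view shows the offcut at (322,215), centred between the fingers, with the pointer at (262,118) and the gauge prongs at (240,183). I'll go down and grip.

```bash
python3 -m handwheel '[[1,0.6,0,3,0,0,0],[1,0,0,3,0,0,0],[1,0,0,3,0,0,0],[1,0,0,3,0,0,0],[1,0,0,3,0,0,0],[1,0,0,2,0,0,0],[1,0,0,1.6,0,0,0],[1,0,0,0,0,0,0],[-1,0,0,0,0,0,0],[-1,0,0,0,0,0,0],[-1,0,0,0,0,0,0],[-1,0,0,0,0,0,0]]' 40; python3 -m handwheel '[[-1,0,0,0,0,0,0],[-1,0,0,0,0,0,0],[-1,0,0,0,0,0,0],[-1,0,0,0,0,0,0]]'
```

```text
time: 4.95
tool_pos: [495.1, -9.6, 64.1]
tcp_rot: [180.0, -0.2, 6.0]
ft_force: [-3.5, -1.5, 26.3]
finger_gap: 39.6
grip_force: 38.5
time: 5.28
tool_pos: [495.2, -9.6, 64.1]
tcp_rot: [179.9, -0.2, 6.0]
ft_force: [-1.3, -0.9, 6.9]
finger_gap: 39.6
grip_force: 41.8
```

```bash
python3 -m handwheel '[[-1,0,0,-2,0,0,0],[-1,0,0,-4,0,0,0],[-1,0,0,-4,0,0,0],[-1,0,0,-2.5,0,0,0],[-1,-0.9,3.6,0,0,0,0],[-1,-0.9,3.6,0,0,0,0],[-1,-0.9,3.6,0,0,0,0],[-1,-0.9,3.6,0,0,0,0],[-1,-0.9,3.6,0,0,0,0],[-1,-0.9,3.6,0,0,0,0],[-1,-0.9,3.6,0,0,0,0],[-1,-0.9,3.6,0,0,0,0]]'; python3 -m handwheel '[[-1,-1,3.6,0,0,0,0],[-1,-1,3.5,0,0,0,0],[-1,0,0,0,0,0,0.1],[-1,0,0,0,0,0,0.1],[-1,0,0,0,0,0,0],[-1,0,0,0,0,0,0]]'
python3 - <<'E'
from h import *
for c in("scene","top","wrist"):
    a=snapshot(c)
    if c=="scene": save(a,"s2")
    for n in("tray","offcut"): print(c,n,[(np.round(d["location"],1).tolist(),round(d["conf"],2)) for d in place_of(a,n)[:2]])
s=sense();print(s["time"],s["tool_pos"],s["tcp_rot"],s["finger_gap"])
E
```

```text
time: 6.28
tool_pos: [451.7, -305.0, 187.7]
tcp_rot: [180.0, -0.0, 6.0]
ft_force: [1.0, -0.1, -1.0]
finger_gap: 39.5
grip_force: 41.0
time: 6.78
tool_pos: [439.7, -375.9, 187.4]
tcp_rot: [-180.0, 0.0, -5.3]
ft_force: [1.0, 0.5, -1.6]
finger_gap: 39.3
grip_force: 41.2
scene tray [([441.2, -380.9, 2.0], 0.79), ([200.5, -327.9, -1.9], 0.66)]
scene offcut []
top tray [([435.6, -376.0, 0.0], 0.72)]
top offcut [([440.4, -375.0, 146.5], 0.87)]
wrist tray []
wrist offcut [([442.8, -378.6, 137.7], 0.92), ([481.3, -145.4, -1.0], 0.38)]
7.2333 [ 439.8970695  -375.79184891  187.35504932] [ 1.79995135e+02 -3.43638788e-03 -5.40660158e+00] 39.48950727632406
```

View pics/s2.png

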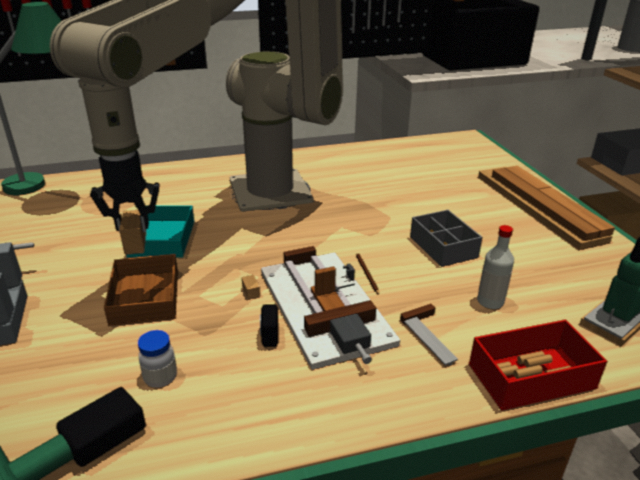

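The scene view shows the offcut held at (133,232) above the wooden tray at (142,290), and the track is empty. I'll lower it.

```bash
python3 -m handwheel '[[-1,0,0,3.5,0,0,0],[-1,0,0,3.5,0,0,0],[-1,0,0,3,0,0,0],[-1,0,0,2,0,0,0],[-1,0,0,1,0,0,0],[-1,0,0,0.4,0,0,0],[-1,0,0,0.1,0,0,0],[-1,0,0,0,0,0,0]]'
```

```text
time: 7.9
tool_pos: [440.7, -376.8, 53.8]
tcp_rot: [179.9, -0.1, -5.4]
ft_force: [0.3, 0.5, -1.3]
finger_gap: 39.6
grip_force: 41.2
```

```bash
python3 -m handwheel '[[-1,0,0,0.15,0,0,0],[-1,0,0,0.1,0,0,0],[-1,0,0,0,0,0,0],[0.3,0,0,0,0,0,0],[0.3,0,0,0,0,0,0],[0.4,0,0,0,0,0,0],[0.4,0,0,0,0,0,0],[0.4,0,0,0,0,0,0]]'
```

```text
time: 8.57
tool_pos: [439.7, -375.9, 49.8]
tcp_rot: [-180.0, 0.0, -5.5]
ft_force: [-0.2, -0.5, 0.4]
finger_gap: 59.9
grip_force: 0.0
```

```bash
python3 -m handwheel '[[0.4,0,0,-2,0,0,0],[0.4,0,0,-3,0,0,0],[0.4,0,0,-3,0,0,0],[0.4,0,0,-3,0,0,0],[1,0,0,-3,0,0,-0.11],[1,0,0,-3,0,0,-0.11],[1,0,0,-1,0,0,-0.11],[1,0,0,0,0,0,-0.11],[1,0,0,0,0,0,-0.11],[1,0,0,0,0,0,-0.11],[1,0,0,0,0,0,-0.11],[1,0,0,0,0,0,-0.11]]'; python3 -m handwheel '[[1,0,0,0,0,0,-0.11],[1,0,0,0,0,0,-0.11],[1,0,0,0,0,0,-0.11],[1,0,0,0,0,0,-0.11],[1,0,0,0,0,0,-0.11],[1,0,0,0,0,0,-0.11],[1,0,0,0,0,0,-0.11],[1,0,0,0,0,0,-0.11],[1,0,0,0,0,0,0]]'
python3 - <<'E'
from h import *
a=snapshot("top")
for n in("tray","offcut"): print(n,[(np.round(d["location"],1).tolist(),round(d["conf"],2)) for d in place_of(a,n)[:2]])
E
```

```text
time: 9.57
tool_pos: [439.7, -375.9, 229.7]
tcp_rot: [-180.0, 0.0, 45.3]
ft_force: [-0.0, -0.1, -0.4]
finger_gap: 85.3
grip_force: 0.0
time: 10.32
tool_pos: [439.7, -375.8, 229.7]
tcp_rot: [-180.0, -0.0, 95.7]
ft_force: [0.1, 0.1, -0.5]
finger_gap: 85.7
grip_force: 0.0
tray [([437.2, -376.8, -0.4], 0.69)]
offcut [([440.3, -375.6, 9.1], 0.65)]
```

Offcut is in the tray. Next is the handle.

```bash
python3 -m handwheel '[[1,3.3,1.58,0,0,0,0],[1,3.3,1.58,0,0,0,0],[1,3.3,1.58,0,0,0,0],[1,3.3,1.58,0,0,0,0],[1,3.3,1.58,0,0,0,0],[1,3.3,1.58,0,0,0,0],[1,3.3,1.58,0,0,0,0],[1,3.3,1.58,0,0,0,0],[1,3.3,1.58,0,0,0,0],[1,3.3,1.58,0,0,0,0],[1,3.2,1.58,0,0,0,0],[1,0,0,0,0,0,0]]'; python3 -m handwheel '[[1,0,0,0,0,0,0]]'
python3 - <<'E'
from h import *
w=snapshot("wrist");save(w,"w2")
for a in (w,snapshot("top"),snapshot("scene")):
  for n in "jig handle pointer mark offcut".split(): print(n,[(np.round(d["location"],1).tolist(),round(d["conf"],2)) for d in place_of(a,n)[:2]])
s=sense();print(s["time"],s["tool_pos"],s["tcp_rot"])
E
```

```text
time: 11.47
tool_pos: [580.1, 6.7, 229.8]
tcp_rot: [179.9, -0.1, 95.5]
ft_force: [0.6, -0.4, -0.3]
finger_gap: 85.3
grip_force: 0.0
time: 11.55
tool_pos: [579.1, 2.7, 229.6]
tcp_rot: [-180.0, -0.0, 95.4]
ft_force: [0.2, -0.9, 1.1]
finger_gap: 85.6
grip_force: 0.0
jig [([580.5, 2.6, -1.0], 0.89)]
handle [([579.0, 3.0, 78.3], 0.59)]
pointer [([573.5, 65.5, 44.2], 0.79)]
mark [([516.1, 69.3, 45.1], 0.76)]
offcut []
jig [([582.8, 2.8, 3.7], 0.65), ([445.7, -376.4, 36.4], 0.19)]
handle [([644.3, -131.2, -0.0], 0.64), ([576.8, -2.4, 80.3], 0.59)]
pointer [([573.8, 69.5, 43.4], 0.53)]
mark [([514.8, 67.2, 45.4], 0.49)]
offcut []
jig [([580.9, -0.9, -1.3], 0.89)]
handle [([578.4, -0.7, 76.1], 0.58)]
pointer [([574.5, 69.0, 41.4], 0.76)]
mark [([511.4, 65.0, 43.2], 0.71)]
offcut [([436.9, -374.0, 7.0], 0.85), ([644.6, -133.6, 1.7], 0.22)]
12.45 [578.87328967   0.8068412  229.80295345] [ 1.79999144e+02 -6.70181041e-04  9.53908891e+01]
```

View pics/w2.png

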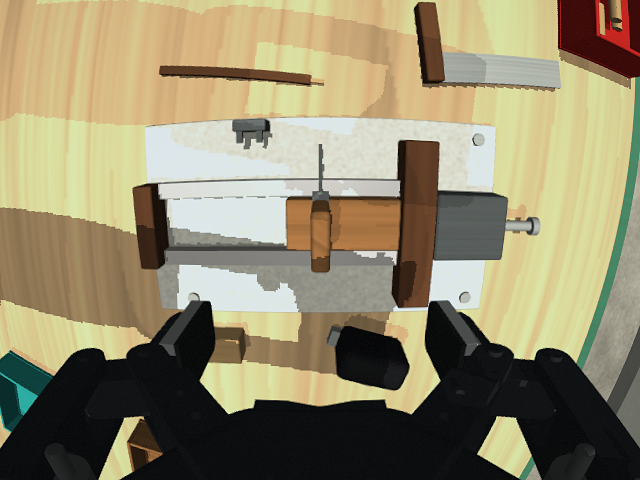

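The wrist view shows the handle at (320,235), centred between the fingers, the pointer tip at (320,147) and the prong gap at about (256,142). I'll descend and grip.

```bash
python3 -m handwheel '[[1,0,0,3,0,0,0],[1,0,0,3.5,0,0,0],[1,0,0,3.5,0,0,0],[1,0,0,3,0,0,0],[1,0,0,1.5,0,0,0],[1,0,0,0.8,0,0,0],[1,0,0,0,0,0,0],[-1,0,0,0,0,0,0],[-1,0,0,0,0,0,0],[-1,0,0,0,0,0,0],[-1,0,0,0,0,0,0],[-1,0,0,0,0,0,0]]' 60; python3 -m handwheel '[[-1,0,0,0,0,0,0],[-1,0,0,0,0,0,0],[-1,0,0,0,0,0,0],[-1,0,0,0,0,0,0]]'
```

```text
time: 13.45
tool_pos: [579.6, 0.7, 78.0]
tcp_rot: [179.9, 0.0, 95.4]
ft_force: [-0.3, -0.2, -0.4]
finger_gap: 25.5
grip_force: 0.0
time: 13.78
tool_pos: [579.7, 0.7, 77.7]
tcp_rot: [179.9, 0.0, 95.4]
ft_force: [2.4, 0.7, 5.5]
finger_gap: 13.0
grip_force: 60.9
```

```bash
python3 -m handwheel '[[-1,0,-0.3,0,0,0,0],[-1,0,-0.6,0,0,0,0],[-1,0,-0.8,0,0,0,0],[-1,0,-1,0,0,0,0],[-1,0,-1,0,0,0,0],[-1,0,-0.8,0,0,0,0],[-1,0,-0.5,0,0,0,0],[-1,0,0,0,0,0,0],[-1,0,0,0,0,0,0]]' 80
python3 - <<'E'
from h import *
w=snapshot("wrist");save(w,"w3",(200,70,440,250),3.3)
s=sense();print(s["tool_pos"],s["tcp_rot"],s["finger_gap"],w["intrinsics"])
for a in (w,snapshot("top"),snapshot("scene")):
  for n in "handle pointer mark".split(): print(n,[(np.round(d["location"],1).tolist(),round(d["conf"],2)) for d in place_of(a,n)[:2]])
E
```

```text
time: 14.53
tool_pos: [530.4, -4.0, 77.7]
tcp_rot: [179.8, 0.0, 95.4]
ft_force: [6.8, 0.6, 1.9]
finger_gap: 13.2
grip_force: 78.9
[530.46334428  -3.9779738   77.72979502] [1.79793058e+02 2.43777934e-02 9.53830079e+01] 12.874742326971052 [[371.64829954   0.         319.55757463]
 [  0.         371.64829954 245.12452924]
 [  0.           0.           1.        ]]
handle [([532.8, -3.2, 79.4], 0.83)]
pointer [([524.9, 65.5, 46.6], 0.7)]
mark [([516.4, 65.1, 45.1], 0.75)]
handle []
pointer []
mark [([438.7, -377.8, -1.4], 0.7)]
handle [([529.4, -4.3, 77.1], 0.93)]
pointer [([526.7, 65.9, 43.9], 0.68)]
mark [([513.8, 64.9, 46.1], 0.47)]
```

View pics/w3.png

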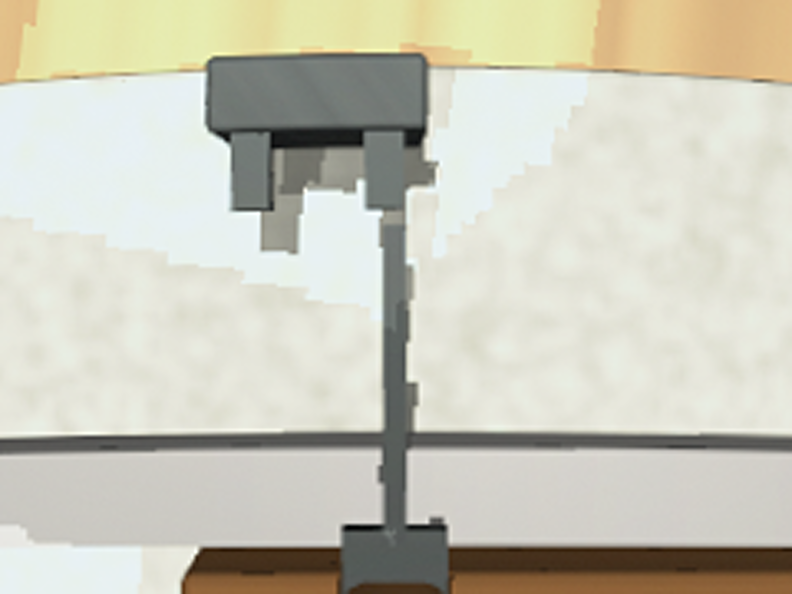

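The crop shows the pointer tip at (393,222). The prong gap spans 271–365, so its middle is at 318. At 7.8 px/mm, that leaves about 9.6 mm to go.

```bash
python3 -m handwheel '[[-1,0,-0.3,0,0,0,0],[-1,0,-0.4,0,0,0,0],[-1,0,-0.25,0,0,0,0],[-1,0,0,0,0,0,0],[-1,0,0,0,0,0,0],[-1,0,0,0,0,0,0]]' 80
python3 - <<'E'
from h import *
w=snapshot("wrist");save(w,"w4",(200,70,440,250),3.3)
s=sense();print(s["tool_pos"],s["finger_gap"])
b=snapshot("scene")
print([(n,np.round(place_of(b,n)[0]["location"],1).tolist()) for n in("offcut","tray","small_block","pencil","square") if place_of(b,n)])
E
```

```text
time: 15.63
tool_pos: [521.3, -4.9, 77.7]
tcp_rot: [179.8, 0.0, 95.4]
ft_force: [7.9, 0.7, 1.2]
finger_gap: 13.0
grip_force: 79.3
[521.2585014   -4.86849103  77.71069582] 12.956286239653695
[('offcut', [439.6, -374.1, 4.6]), ('tray', [196.2, -324.5, 1.1]), ('small_block', [483.9, -146.4, -0.2]), ('pencil', [481.7, 128.9, -3.7]), ('square', [669.6, 185.6, 2.0])]
```

View pics/w4.png

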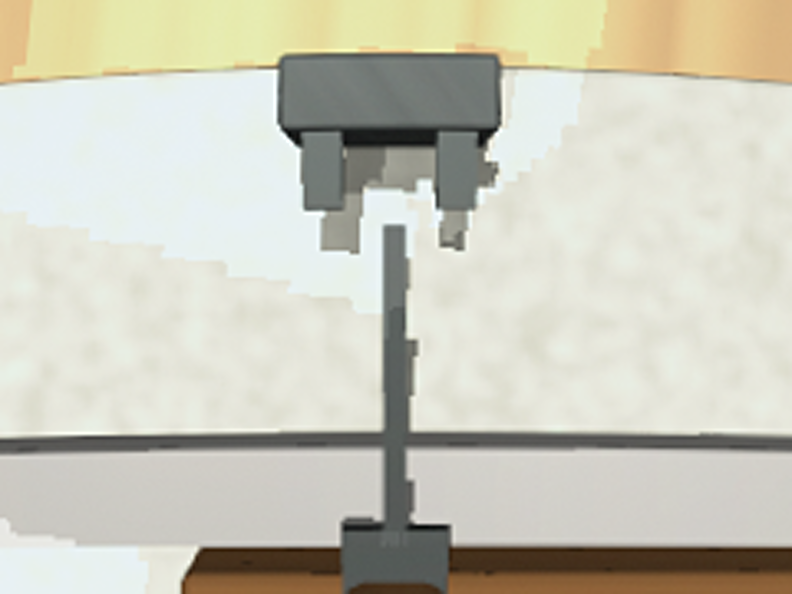

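The pointer (395) points into the gap (344–437, middle 390). I'll trim by 0.5 mm, check the hold and hand in.

```bash
python3 -m handwheel '[[-1,0,-0.05,0,0,0,0],[-1,0,0,0,0,0,0],[-1,0,0,0,0,0,0],[-1,0,0,0,0,0,0],[-1,0,0,0,0,0,0],[-1,0,0,0,0,0,0],[-1,0,0,0,0,0,0]]' 80 && python3 -c "
from bench import *
print(hand_in())"
```

```text
time: 16.82
tool_pos: [520.9, -4.9, 77.7]
tcp_rot: [179.8, 0.0, 95.4]
ft_force: [8.4, 2.2, 0.9]
finger_gap: 13.1
grip_force: 79.2
the job is handed in; nothing more can be done
None
```

The offcut is in the wooden scrap tray, and I handed the job in at about 17 s with the gripper still holding the jaw, its pointer within about 1 mm of the middle of the gauge gap.

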